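# Open the yellow-handled well of the bench fastener box

## Task

Open the fastener well under the yellow-handled hatch: lift that hatch up off its recessed seat, slide it sideways along the box, keeping it down between the two guide rails, and set it down flat in the middle of the bare steel deck, so that it covers neither well. Leave the blue-handled hatch seated where it is, and let go.

Things in the scene. Friction and masses are not known exactly. Their poses are not given: they have to be found in the camera images.
- well_box: Dark-wood box fixed to the bench, 162 mm (x) by 466 mm (y, the slide direction), yaw within 20 deg. Origin: centre of its underside on the bench. Two square wells centred at y +152 and -152 mm, each a 134 mm recess with its seat 48 mm above the bench, 12 mm below the deck between them. Guide rails along both long sides, 134 mm apart inside, 14 mm thick, tops 88 mm above the bench.
- deck_middle (a point): Centre of the top of the bare steel deck in the middle of the box, between the two wells: 60 mm above the bench (28 mm below the tops of the rails). The deck is 170 mm long along the box's y and 134 mm wide between the rails. Axes as the box's.
- yellow_handle (a point): Centre of the yellow bar handle: 80 mm long (box x), 18 mm thick (box y: grip it so), 20 mm high, open below. Its loose plywood hatch, 126 x 126 x 12 mm, 0.3 kg, lies in either well, flush with the deck, 4 mm play. This point is 52 mm above the hatch's underside: 100 mm above the bench seated, 112 mm with the hatch on the deck; above 140 mm the hatch is out of the rails.
- blue_handle (a point): Centre of the blue bar handle of the other hatch, identical but for its colour, seated in the other well; it stays there.

How it is judged:
On the way:
1. the yellow-handled hatch is lifted off its seat, straight up over its own well (z of yellow_handle in the frame of well_box above 0.109 m and (y of yellow_handle in the frame of well_box above 0.1 m or y of yellow_handle in the frame of well_box below -0.1 m)).
At the end, for the whole second after the job is handed in: The yellow-handled hatch lies flat on the steel deck (within 5 degrees, height within 4 mm), between the rails, its centre within 20 mm of the middle of the deck so that both wells are clear of it, and the blue-handled hatch is within 15 mm of where it began (y of yellow_handle in the frame of well_box between -0.02 and 0.02 m and x of yellow_handle in the frame of well_box between -0.012 and 0.012 m and z of yellow_handle in the frame of well_box between 0.108 and 0.116 m and angle between yellow_handle's own z axis and vertical below 0.09 rad and distance of blue_handle from where it was at the start of the episode below 0.015 m); the robot touches nothing.
It fails at once if the yellow-handled hatch is lifted up out of the guide rails (more than 42 mm above its seat) (z of yellow_handle in the frame of well_box above 0.142 m).
It fails at once if the blue-handled hatch is moved more than 15 mm (distance of blue_handle from where it was at the start of the episode above 0.015 m).
It also fails if it takes over 35 s, if anything falls off the work surface, if the arm or the gripper's body presses on something with over 40 N, if the wrist force passes 120 N, or if a joint passes its speed limit or range.

## Robot

A 7-joint arm with a two-finger parallel gripper is mounted at the origin on the work surface. World frame = base frame: x ahead of the robot, y to its left, z up, the work surface at z = 0. Lengths are in m, angles in rad, forces in N, time in s.
With the tool pointing down it reaches from about 0.35 to 0.9 m from the base axis. Payload 8.1 kg.
Tool frame: the origin (TCP) lies midway between the tips of the shut fingers; the grasp point (between the pads) lies 19 mm behind it (arm.pinch_z is the distance from the TCP to the grasp point, in m); z points along the fingers, y is the direction in which the jaws open and shut (so a half turn about z gives the same grasp; the last joint's range is limited). The gripper opens to 92 mm and grips with 3 to 60 N. Pads are 19 mm wide; open, the fingers measure 130 mm over their backs; the gripper's body (75 mm by 190 mm) begins 47 mm behind the grasp point.
Start: joints at [-1.357, 0.434, 0.025, 1.573, -0.012, 1.134, -0.075], TCP at [0.195, 0.594, 0.227] pointing down, gripper open.
Joint ranges: [-2.62, 2.62], [-0.44, 2.09], [-1.27, 1.32], [0.08, 2.57], [-1.32, 4.46], [0.12, 2], [-2.74, 2.74]. Speed limits (rad/s): [2.22, 2.22, 3.01, 3.01, 3.14, 3.14, 3.14].

## Interface

Orientations are given as a rotation vector (axis times angle).
In Python, from cell import arm, eyes gives the robot as it stands.
- The arm moves only by the tool apply_moves, never from a script. Its argument "targets" is one flat list of numbers, 5 for each row, row after row: the closure, from 0 (fully open) to 1 (shut), then the shift along the tool's x, y, z each as a share of 40 cm, from -1 to 1, then the turn about the tool's z as a share of pi/2 rad, from -1 to 1. A call has 1 to 20 rows; each row shifts and turns the commanded pose from where the row before left it, along the tool's axes as they then stand; what a row does not reach is not made up. A row lasts 1/8 s, in which the tool goes at most 62.5 mm and 10.7 degrees, less where a joint would pass 70% of its speed; a pose out of reach is approached as far as the arm can. A call with a number of a shift or a turn outside -1 to 1 is refused whole. A call with a gripper value outside its range is refused whole. The fingers move at their own pace and stop on an object; "grip_force" is the grip in N (left out, the last holds). Time passes only in rows, so rows that do not move let the fingers close. It gives the time, the measured TCP pose, the force and the opening at its end, in the units of the state.
- arm.observe(): the state, without advancing time (a new reading comes with each control period).
- eyes.get_image(name): name is "scene" or "side" or "wrist"; returns the picture (384x512x3 uint8, red, green, blue); there is no depth.
- eyes.camera_params(name): a dict with "camera_matrix" (3x3 intrinsics, pixels), "xyz" and "attitude" of the camera in the world; the wrist camera has in their place "hand_eye" (4x4, takes a point from camera to tool coordinates, whose origin is the TCP and whose axes are the flange's). Camera axes: x right, y down, z forward; pixel columns grow to the right and rows downward; lengths in m; the calibration is good to about 2 mm. The wrist camera is an equidistant fisheye: a pixel r from the principal point sees the ray r / f radians off the axis. A picture is of the moment at which its call begins: read the wrist's pose just before it. camera_params takes no time and is no camera call.
- arm.sign_off(): hands the job in, once; it reports no verdict.
The state is a dict: "clock": time; "joints": joint angles; "dq": joint speeds; "joint_efforts": joint torques, N m; "position": TCP position; "ee_rot": TCP orientation; "force": force on the tool from outside, world axes, zero at the start; "ft_torque": the same for the moment, N m; "width": opening from 0.0 (shut) to 1.0 (fully open).
Only numpy, scipy, OpenCV 4.12 (cv2) and the standard library are available. Lean on these libraries where they do the work, as an engineer would, in place of code of your own. Each camera call takes 0.05 s, during which the arm holds its last target.

## Working session

There is one attempt and no reset: what is moved stays moved. The work goes in short steps, Python scripts to look and compute and a tool call to move; the robot and the scene stay as the last step left them, time stands still between calls to the robot, and variables do not carry over. Pictures are saved under pics/ and viewed, and the job is handed in when it is done.

Besides the shell and the picture viewer there is one more tool, called after "Emit:" by a JSON object that holds its "method" and its "body", one argument or row to a line. apply_moves: Moves the arm, as the interface text tells. Its arguments: {"type":"object","properties":{"targets":{"type":"array"},"grip_force":{"type":"number"}},"required":["targets"]}

```bash
ls; mkdir -p pics; python3 - <<'E'
from cell import arm, eyes
import cv2
s=arm.observe(); print(s, arm.pinch_z)
for n in ["scene","side","wrist"]:
    p=eyes.camera_params(n); print(n,p)
    cv2.imwrite(f"pics/{n}0.png",cv2.cvtColor(eyes.get_image(n),cv2.COLOR_RGB2BGR))
E
```

```text
pics
{'clock': 0.0, 'joints': array([-1.35659128,  0.43522434,  0.02498089,  1.57412627, -0.01158316,
        1.13401225, -0.07508365]), 'dq': array([ 8.99417587e-04, -6.31789761e-06, -1.79629831e-03, -1.24265146e-03,
       -1.44595686e-03, -2.18442277e-03,  1.47678625e-04]), 'joint_efforts': array([ 4.69624938e-04, -6.67867184e+01,  9.85097140e-01, -3.14454746e+01,
       -6.05260301e-02,  4.29713249e-02,  1.42362846e-04]), 'position': array([0.19460752, 0.59336861, 0.22593296]), 'ee_rot': array([-4.95626597e-01, -3.10215666e+00,  2.54919770e-03]), 'force': array([-0.80379431,  0.37444153,  0.34523592]), 'ft_torque': array([-0.06520365,  0.02486746, -0.00229191]), 'width': 0.9977779319201722} 0.0188
scene {'camera_matrix': array([[370.0886486 ,   0.        , 253.55930867],
       [  0.        , 370.0886486 , 188.96010605],
       [  0.        ,   0.        ,   1.        ]]), 'xyz': array([ 0.91516107, -0.39998831,  0.54608501]), 'attitude': array([-2.15732393, -0.73804811,  0.36459426])}
side {'camera_matrix': array([[348.14542433,   0.        , 255.12371688],
       [  0.        , 348.14542433, 192.46174725],
       [  0.        ,   0.        ,   1.        ]]), 'xyz': array([0.43035233, 0.55486887, 0.4503289 ]), 'attitude': array([-0.31997648,  2.66495084, -1.4036131 ])}
wrist {'camera_matrix': array([[297.31863964,   0.        , 257.43346005],
       [  0.        , 297.31863964, 189.14013993],
       [  0.        ,   0.        ,   1.        ]]), 'hand_eye': array([[ 7.31193801e-04, -9.59187286e-01, -2.82770607e-01,
         7.62443518e-02],
       [ 9.99999697e-01,  6.25367957e-04,  4.64505797e-04,
         2.68659330e-04],
       [-2.68712378e-04, -2.82770861e-01,  9.59187452e-01,
        -1.59051297e-01],
       [ 0.00000000e+00,  0.00000000e+00,  0.00000000e+00,
         1.00000000e+00]])}
```

View pics/scene0.png

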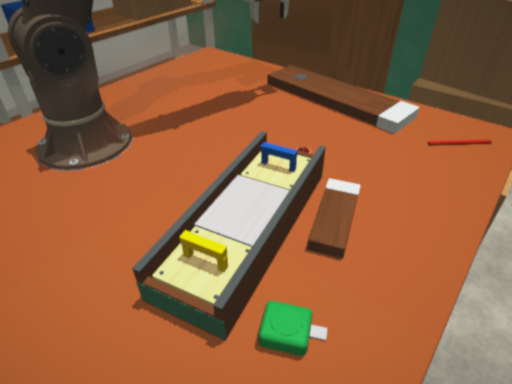

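View pics/side0.png

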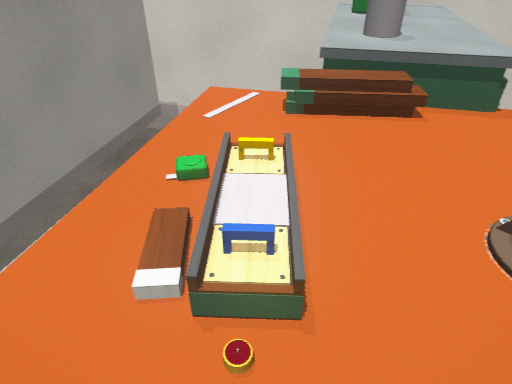

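View pics/wrist0.png

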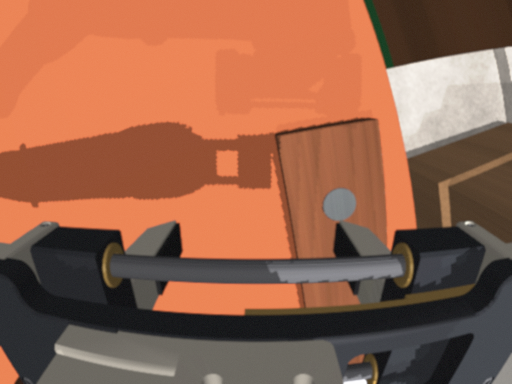

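The scene view shows the yellow hatch at the near end (bar about (204,243)) and the blue one at the far end (about (279,152)). The side view shows yellow at about (256,143) and blue at about (248,232). I'll enlarge both.

```bash
python3 - <<'E'
import cv2
a=cv2.imread("pics/scene0.png");b=cv2.imread("pics/side0.png")
cv2.imwrite("pics/c1.png",cv2.resize(a[130:330,135:335],(800,800),interpolation=2)[:600])
cv2.imwrite("pics/c1b.png",cv2.resize(a[220:340,135:295],(800,600),interpolation=2))
cv2.imwrite("pics/c2.png",cv2.resize(b[125:275,190:310],(480,600),interpolation=2))
cv2.imwrite("pics/c3.png",cv2.resize(b[200:320,190:310],(600,600),interpolation=2))
E
```

```text
(no output)
```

View pics/c1.png

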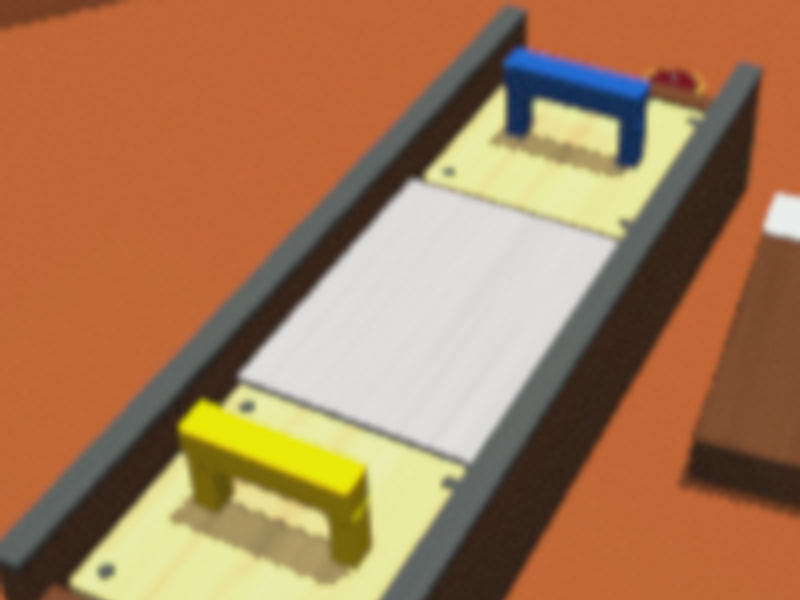

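View pics/c1b.png

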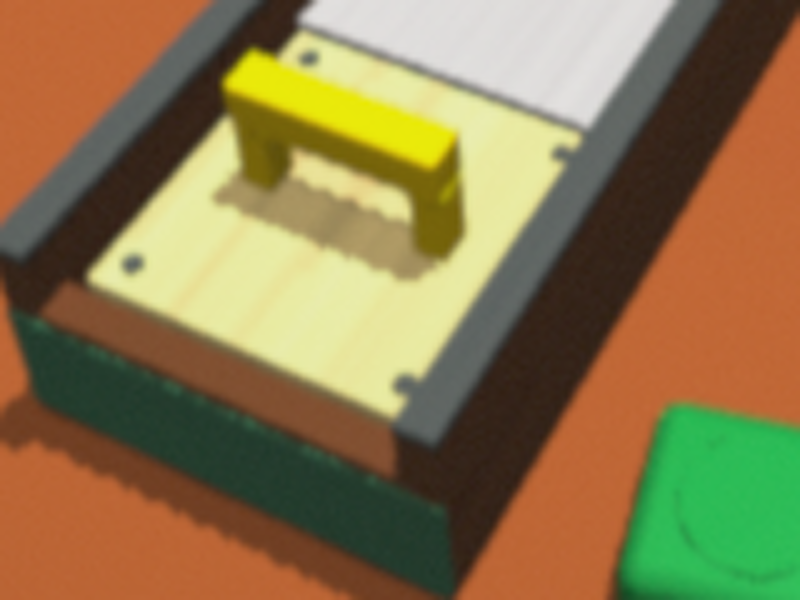

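View pics/c2.png

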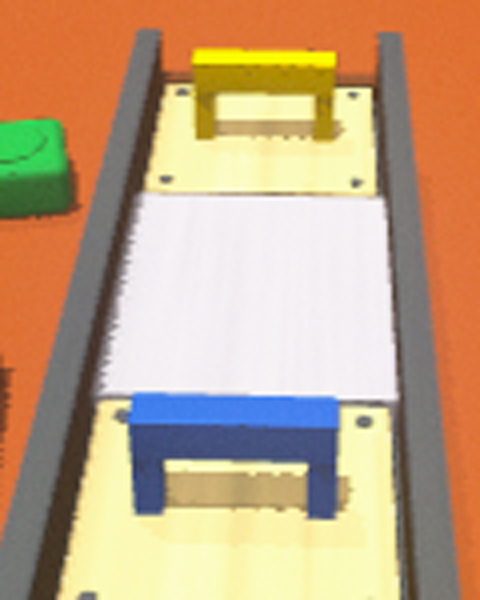

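View pics/c3.png

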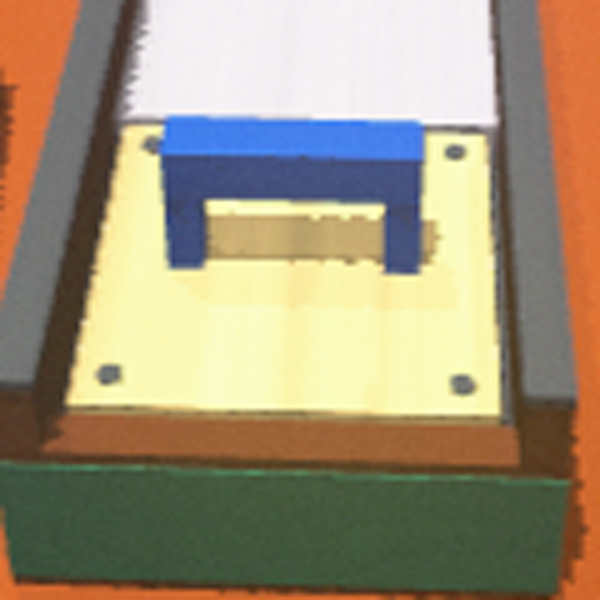

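```bash
cat > h.py <<'E'
import numpy as np,cv2
from cell import arm,eyes
from scipy.spatial.transform import Rotation as R
from scipy.optimize import least_squares
P={n:eyes.camera_params(n) for n in("scene","side")}
def proj(n,X):
    p=P[n];Rw=R.from_rotvec(p["attitude"]).as_matrix();c=(np.atleast_2d(X)-p["xyz"])@Rw
    q=c@p["camera_matrix"].T;return q[:,:2]/q[:,2:]
def tri(obs):
    f=lambda X:np.concatenate([proj(n,X)[0]-px for n,px in obs])
    r=least_squares(f,[.55,.1,.1]);return r.x,np.abs(r.fun).max()
def cr(pts,off,s):return (np.array(pts,float)+.5)/s-.5+np.array(off)
E
cat > m.py <<'E'
from h import *
yS=cr([(255,48),(458,133),(437,170),(225,88)],(135,220),5)
yD=cr([(335,67),(193,67),(193,50),(335,50)],(190,125),4)
bS=cr([(515,48),(648,85),(640,98),(507,65)],(135,130),4)
bD=cr([(421,158),(161,155),(165,117),(421,122)],(190,200),5)
# blue: scene far-left = side near-right
for nm,a,b in(("yellow",yS,yD),("blue",bS,bD)):
    X=[]
    for p,q in zip(a,b):
        x,e=tri([("scene",p),("side",q)]);X.append(x);print(nm,x.round(4),round(e,2))
    X=np.array(X);print(" mean",X.mean(0).round(4),"long axis",np.degrees(np.arctan2(*(X[1]+X[2]-X[0]-X[3])[[1,0]])))
# rails: (u toward yellow, v toward scene right), heights
railS=[((.233,-.081),cr([(0,245)],(135,220),5)),((.233,-.067),cr([(22,262)],(135,220),5)),((.233,.067),cr([(397,425)],(135,220),5)),((.233,.081),cr([(437,445)],(135,220),5)),
((-.233,-.081),cr([(505,8)],(135,130),4)),((-.233,-.067),cr([(527,14)],(135,130),4)),((-.233,.067),cr([(740,65)],(135,130),4)),((-.233,.081),cr([(762,70)],(135,130),4))]
railD=[((-.233,.067),cr([(36,388)],(190,200),5)),((-.233,-.067),cr([(522,403)],(190,200),5)),((-.233,-.081),cr([(577,403)],(190,200),5)),
((.233,.081),cr([(137,32)],(190,125),4)),((.233,.067),cr([(160,32)],(190,125),4)),((.233,-.067),cr([(378,34)],(190,125),4)),((.233,-.081),cr([(401,34)],(190,125),4))]
def f(p):
    x,y,z,t=p;c,s=np.cos(t),np.sin(t);o=[]
    for n,L in(("scene",railS),("side",railD)):
        for (u,v),px in L:o.append(proj(n,[x+c*u-s*v,y+s*u+c*v,z])[0]-px[0])
    return np.concatenate(o)
r=least_squares(f,[.55,0,.088,-1.5],loss="soft_l1");print("box",r.x.round(4),np.degrees(r.x[3]));print(f(r.x).reshape(-1,2).round(1).tolist())
E
python3 m.py
```

```text
yellow [ 0.5567 -0.1314  0.1093] 0.17
yellow [ 0.6337 -0.1173  0.1073] 0.35
yellow [ 0.6392 -0.1338  0.109 ] 0.01
yellow [ 0.5616 -0.1502  0.1097] 0.34
 mean [ 0.5978 -0.1332  0.1088] long axis 11.181755421878032
blue [0.4971 0.1639 0.1092] 0.56
blue [0.5738 0.1794 0.1076] 0.28
blue [0.5778 0.1641 0.1092] 0.03
blue [0.5012 0.1478 0.1088] 0.36
 mean [0.5375 0.1638 0.1087] long axis 11.702062667534392
box [ 0.5674  0.0159  0.0867 -1.3687] -78.42013299494964
[[-2.2, 0.2], [0.5, -0.1], [-0.3, 0.6], [0.2, 0.5], [0.4, -0.4], [0.1, -0.6], [-0.1, -0.5], [0.3, -0.3], [-0.7, 0.2], [0.7, -0.0], [0.1, 0.2], [0.1, -0.1], [-0.0, -0.1], [-0.1, 0.3], [-0.1, 0.3]]
```

```bash
cat > w.py <<'E'
from h import *
import sys
def need(tx,ty,tz,yaw=-78.42):
    s=arm.observe();M=R.from_rotvec(s["ee_rot"]).as_matrix();p=s["position"]
    a=np.degrees(np.arctan2(M[1,1],M[0,1]));d=(yaw-a+90)%180-90
    # tool z down: positive turn about tool z lowers world yaw
    print("t",s["clock"],"pos",p.round(4),"toolz",M[:,2].round(3),"y-yaw",a.round(2),"turn share",(-d/90).round(4),"w",s["width"],"F",s["force"].round(1))
    print("shift shares (present tool axes)",(M.T@(np.array([tx,ty,tz])-p)/.4).round(4), "q",s["joints"].round(2))
if __name__=="__main__":need(*map(float,sys.argv[1:]))
E
python3 w.py .5978 -.133 .2259
```

```text
t 0.15 pos [0.1946 0.5935 0.2261] toolz [-0.    -0.001 -1.   ] y-yaw 71.84 turn share -0.3304 w 1.0000354656959554 F [-0.7  0.2 -0.5]
shift shares (present tool axes) [-1.5238 -1.4118  0.0024] q [-1.36  0.44  0.02  1.57 -0.01  1.13 -0.08]
```

Emit:
{"method": "apply_moves", "body": {
  "targets": [0,-0.09,-0.083,0,0,0,-0.09,-0.083,0,0,0,-0.09,-0.083,0,0,0,-0.09,-0.083,0,0,0,-0.09,-0.083,0,0,0,-0.09,-0.083,0,0,0,-0.09,-0.083,0,0,0,-0.09,-0.083,0,0,0,-0.09,-0.083,0,0,0,-0.09,-0.083,0,0,0,-0.09,-0.083,0,0,0,-0.09,-0.083,0,0,0,-0.09,-0.083,0,0,0,-0.09,-0.083,0,0,0,0,0,0,-0.11,0,0,0,0,-0.11,0,0,0,0,-0.11,0,0,0,0,0]
}}

```text
clock: 2.4
position: [0.5287, -0.0049, 0.2266]
ee_rot: [0.314, -3.126, -0.0]
force: [0.7, 0.6, 0.7]
width: 1.001
```

```bash
python3 w.py .5978 -.133 .17
```

```text
t 2.4 pos [ 0.5287 -0.0049  0.2266] toolz [-0.  0. -1.] y-yaw 101.48 turn share -0.0012 w 1.0014166087865644 F [0.7 0.6 0.7]
shift shares (present tool axes) [-0.1057 -0.3483  0.1414] q [-0.31  0.28  0.28  1.82 -0.09  1.05  1.77]
```

Emit:
{"method": "apply_moves", "body": {
  "targets": [0,-0.035,-0.116,0,0,0,-0.035,-0.116,0,0,0,-0.0355,-0.116,0,0,0,0,0,0.07,0,0,0,0,0.07,0,0,0,0,0,0]
}}

```text
clock: 3.15
position: [0.5965, -0.1323, 0.1687]
ee_rot: [0.31, -3.122, -0.002]
force: [-0.1, 0.3, 1.1]
width: 0.995
```

```bash
python3 w.py .5978 -.133 .081; python3 - <<'E'
from h import *
for n in["wrist","scene"]:
    cv2.imwrite(f"pics/{n}1.png",cv2.cvtColor(eyes.get_image(n),cv2.COLOR_RGB2BGR))
E
```

```text
t 3.15 pos [ 0.5965 -0.1323  0.1687] toolz [-0.005  0.001 -1.   ] y-yaw 101.35 turn share -0.0026 w 0.9948575632644222 F [-0.1  0.3  1.1]
shift shares (present tool axes) [-0.0039 -0.0027  0.2192] q [-0.08  0.47  0.31  1.7  -0.17  1.    2.05]
```

View pics/wrist1.png

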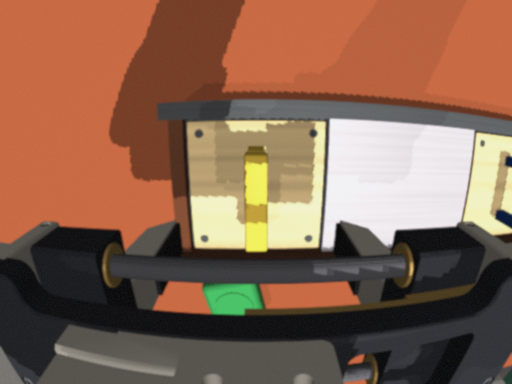

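View pics/scene1.png

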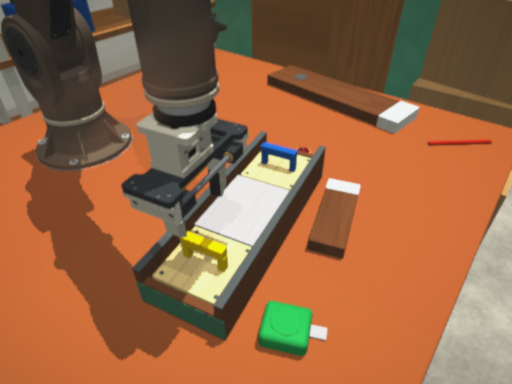

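The jaws straddle the yellow bar: it sits at wrist column 256 against a tool centre of 257, and it is parallel to the pads. I'll descend and grip.

Emit:
{"method": "apply_moves", "body": {
  "targets": [0,-0.002,-0.001,0.08,0,0,0,0,0.08,0,0,0,0,0.055,0,0,0,0,0,0,0,0,0,0,0,1,0,0,0,0,1,0,0,0,0,1,0,0,0,0,1,0,0,0,0,1,0,0,0,0,1,0,0,0,0],
  "grip_force": 30
}}

```text
clock: 4.62
position: [0.5989, -0.133, 0.0847]
ee_rot: [0.316, -3.126, -0.0]
force: [-0.6, 0.6, -0.5]
width: 0.393
```

```bash
python3 w.py .5978 -.133 .101; python3 - <<'E'
from h import *
for n in["side","scene"]:
    cv2.imwrite(f"pics/{n}2.png",cv2.cvtColor(eyes.get_image(n),cv2.COLOR_RGB2BGR))
E
```

```text
t 4.625 pos [ 0.5989 -0.133   0.0847] toolz [-0.  0. -1.] y-yaw 101.54 turn share -0.0004 w 0.3928729641183053 F [-0.6  0.6 -0.5]
shift shares (present tool axes) [ 0.0026  0.0005 -0.0408] q [-0.06  0.57  0.28  1.77 -0.2   0.83  2.09]
```

View pics/side2.png

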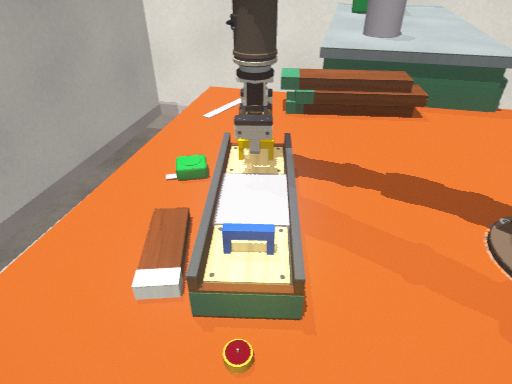

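View pics/scene2.png

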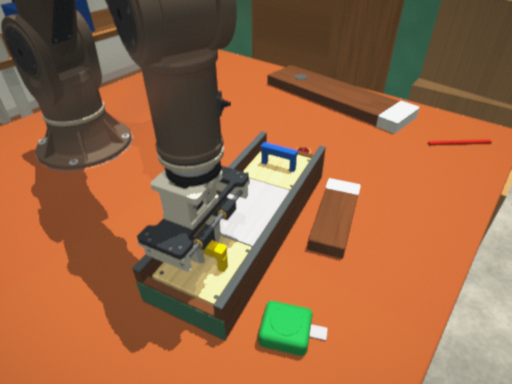

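The fingers are still closing (36 mm) around the bar. I'll lower 3 mm and let the grip finish.

Emit:
{"method": "apply_moves", "body": {
  "targets": [1,0,0,0.008,0,1,0,0,0,0,1,0,0,0,0,1,0,0,0,0,1,0,0,0,0],
  "grip_force": 30
}}

```text
clock: 5.35
position: [0.5989, -0.133, 0.0814]
ee_rot: [-0.316, 3.126, -0.0]
force: [0.7, -1.0, -0.8]
width: 0.194
```

Gripped: the opening is 17.8 mm, which matches the bar. Next, lift 20 mm.

Emit:
{"method": "apply_moves", "body": {
  "targets": [1,0,0,-0.02,0,1,0,0,-0.02,0,1,0,0,-0.012,0,1,0,0,0,0,1,0,0,0,0]
}}

```text
clock: 5.98
position: [0.5987, -0.1329, 0.1022]
ee_rot: [0.316, -3.125, -0.0]
force: [-0.0, 0.1, -2.8]
width: 0.191
```

```bash
python3 w.py .5674 .0159 .102; python3 - <<'E'
from h import *
for n in["side","wrist","scene"]:
    im=cv2.cvtColor(eyes.get_image(n),cv2.COLOR_RGB2BGR)
    cv2.imwrite(f"pics/{n}3.png",im)
    if n=="side":cv2.imwrite("pics/c4.png",cv2.resize(im[125:275,190:310],(480,600),interpolation=2))
    if n=="scene":cv2.imwrite("pics/c5.png",cv2.resize(im[130:330,135:335],(600,600),interpolation=2))
E
```

```text
t 5.975 pos [ 0.5987 -0.1329  0.1022] toolz [-0.  0. -1.] y-yaw 101.54 turn share -0.0004 w 0.19070203910129715 F [-0.   0.1 -2.8]
shift shares (present tool axes) [0.0022 0.3802 0.0006] q [-0.07  0.55  0.29  1.76 -0.2   0.86  2.08]
```

View pics/c4.png

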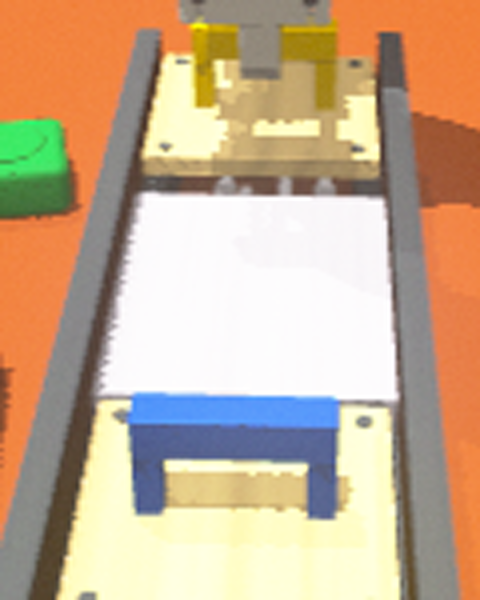

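View pics/c5.png

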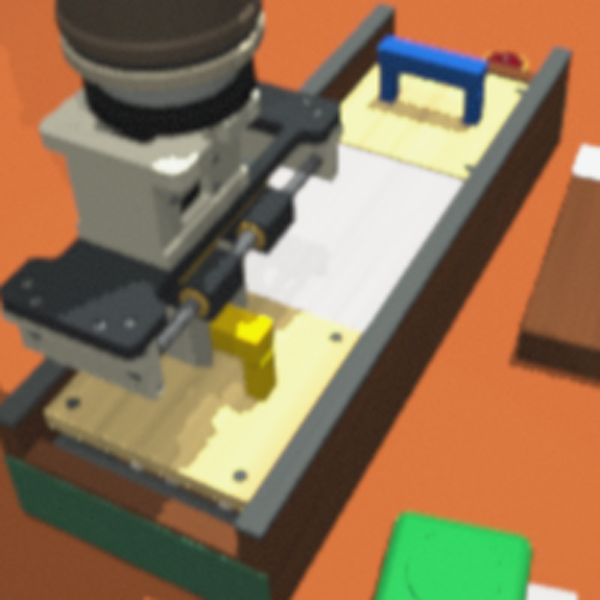

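View pics/wrist3.png

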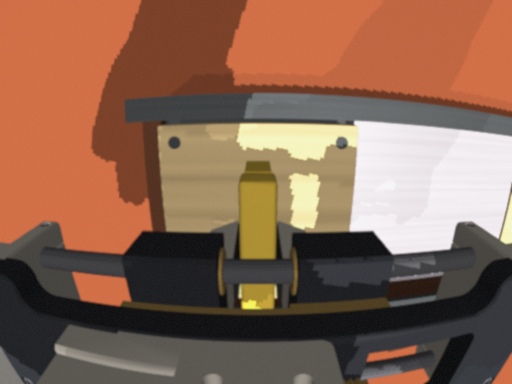

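The hatch is up and level between the rails, with its lower edge above the deck; the force shows about 2.8 N of weight. I'll slide 152 mm along the box.

Emit:
{"method": "apply_moves", "body": {
  "targets": [1,0,0.05,0,0,1,0,0.05,0,0,1,0,0.05,0,0,1,0,0.05,0,0,1,0,0.05,0,0,1,0,0.05,0,0,1,0,0.05,0,0,1,0,0.03,0,0,1,0,0,0,0,1,0,0,0,0]
}}

```text
clock: 7.38
position: [0.5686, 0.015, 0.1024]
ee_rot: [-0.314, 3.126, -0.001]
force: [0.5, -0.9, -3.1]
width: 0.191
```

```bash
python3 w.py .5674 .0159 .093; python3 - <<'E'
from h import *
for n in["side","wrist","scene"]:
    im=cv2.cvtColor(eyes.get_image(n),cv2.COLOR_RGB2BGR)
    cv2.imwrite(f"pics/{n}4.png",im)
    if n=="side":cv2.imwrite("pics/c6.png",cv2.resize(im[125:275,190:310],(480,600),interpolation=2))
    if n=="scene":cv2.imwrite("pics/c7.png",cv2.resize(im[130:330,135:335],(600,600),interpolation=2))
E
```

```text
t 7.375 pos [0.5686 0.015  0.1024] toolz [ 0.    -0.001 -1.   ] y-yaw 101.49 turn share -0.001 w 0.19068125711135692 F [ 0.5 -0.9 -3.1]
shift shares (present tool axes) [0.0026 0.0028 0.0235] q [-0.33  0.48  0.28  1.87 -0.18  0.81  1.82]
```

View pics/c6.png

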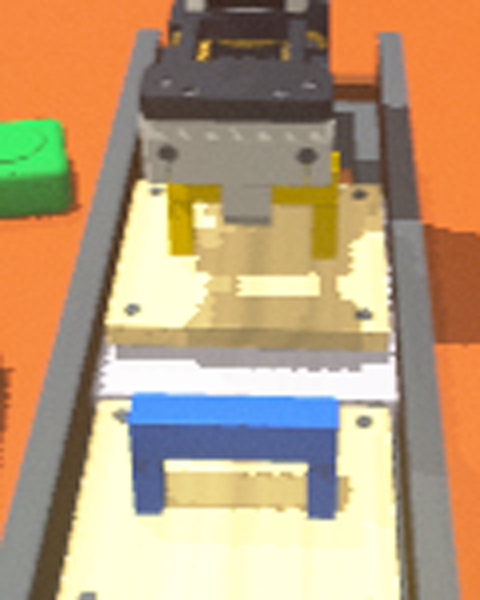

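View pics/c7.png

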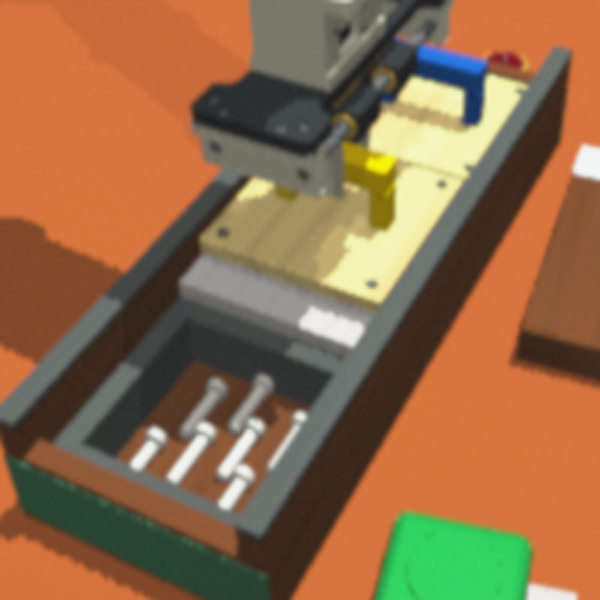

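The hatch hovers over the deck, clear of both rails, with the well exposed. I'll lower it 9 mm.

Emit:
{"method": "apply_moves", "body": {
  "targets": [1,0,0.002,0.008,0,1,0,0,0.008,0,1,0,0,0.005,0,1,0,0,0,0,1,0,0,0,0]
}}

```text
clock: 8.15
position: [0.5683, 0.0167, 0.0939]
ee_rot: [-0.316, 3.126, 0.0]
force: [0.8, 0.3, -2.2]
width: 0.199
```

Emit:
{"method": "apply_moves", "body": {
  "targets": [1,0,0,0.003,0,1,0,0,0,0,1,0,0,0,0]
}}

```text
clock: 8.52
position: [0.5684, 0.0168, 0.0934]
ee_rot: [-0.316, 3.125, 0.0]
force: [-2.6, 0.2, 6.0]
width: 0.191
```

The upward force of 6 N means it is on the deck. I'll open gently, then rise.

Emit:
{"method": "apply_moves", "body": {
  "targets": [0.6,0,0,0,0,0.5,0,0,0,0,0.4,0,0,0,0,0.2,0,0,0,0,0.2,0,0,0,0,0.2,0,0,0,0]
}}

```text
clock: 9.28
position: [0.5683, 0.0167, 0.0927]
ee_rot: [-0.316, 3.126, 0.0]
force: [0.3, 0.2, -1.1]
width: 0.782
```

```bash
python3 w.py .5674 .0159 .22; python3 - <<'E'
from h import *
for n in["wrist"]:
    cv2.imwrite(f"pics/{n}5.png",cv2.cvtColor(eyes.get_image(n),cv2.COLOR_RGB2BGR))
E
```

```text
t 9.275 pos [0.5683 0.0167 0.0927] toolz [ 0.  0. -1.] y-yaw 101.54 turn share -0.0004 w 0.7818392048723053 F [ 0.3  0.2 -1.1]
shift shares (present tool axes) [ 0.0026 -0.0016 -0.3182] q [-0.32  0.5   0.28  1.88 -0.19  0.79  1.83]
```

View pics/wrist5.png

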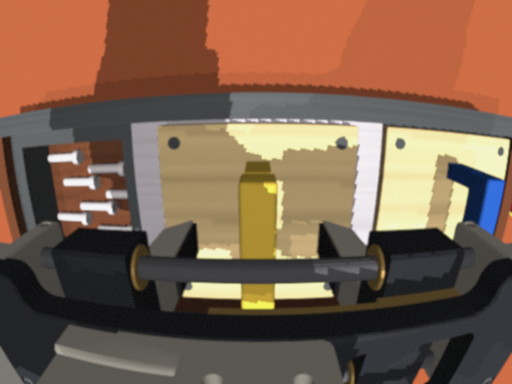

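The fingers are clear of the bar on both sides. I'll rise, back away and check.

Emit:
{"method": "apply_moves", "body": {
  "targets": [0.2,0,0,-0.08,0,0.2,0,0,-0.1,0,0.2,0,0,-0.1,0,0.2,0,0,-0.1,0,0.2,0,0,-0.1,0,0.2,0.08,0,0,0,0.2,0.08,0,0,0,0.2,0.08,0,0,0,0.2,0,0,0,0,0.2,0,0,0,0]
}}

```text
clock: 10.58
position: [0.4749, -0.0022, 0.285]
ee_rot: [-0.316, 3.125, 0.0]
force: [0.0, 0.3, -0.5]
width: 0.797
```

```bash
python3 w.py .5674 .0159 .22; python3 - <<'E'
from h import *
for n in["side","scene"]:
    im=cv2.cvtColor(eyes.get_image(n),cv2.COLOR_RGB2BGR)
    cv2.imwrite(f"pics/{n}6.png",im)
    if n=="side":cv2.imwrite("pics/c8.png",cv2.resize(im[150:300,190:310],(480,600),interpolation=2))
    if n=="scene":cv2.imwrite("pics/c9.png",cv2.resize(im[130:280,135:335],(800,600),interpolation=2))
E
```

```text
t 10.575 pos [ 0.4749 -0.0022  0.285 ] toolz [ 0.001  0.    -1.   ] y-yaw 101.56 turn share -0.0003 w 0.7968920773135659 F [ 0.   0.3 -0.5]
shift shares (present tool axes) [-0.2356 -0.002   0.1628] q [-0.4   0.13  0.33  1.86 -0.05  1.16  1.72]
```

View pics/c8.png

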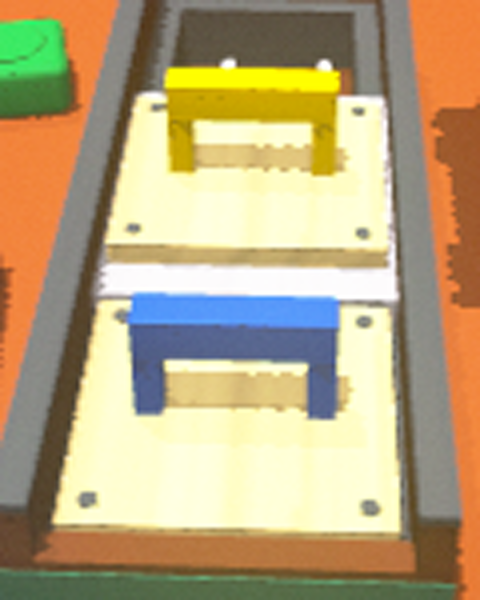

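View pics/c9.png

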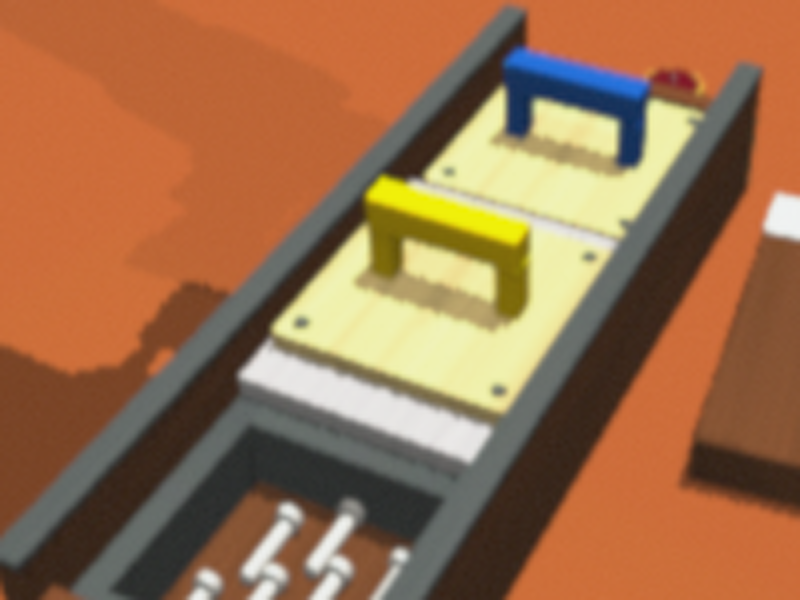

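The hatch lies flat on the deck, with a visible strip of deck at both ends; blue has not moved. I'll triangulate the yellow bar again from its corners in the scene and side crops.

```bash
python3 - <<'E'
from h import *
a=cr([(382,177),(528,226),(522,246),(366,198)],(135,130),4)
b=cr([(338,92),(167,90),(167,68),(338,72)],(190,150),4)
X=np.array([tri([("scene",p),("side",q)])[0] for p,q in zip(a,b)]);m=X.mean(0);t=np.radians(-78.42)
d=m[:2]-[.5674,.0159];print(X.round(4),m.round(4),"along",d@[np.cos(t),np.sin(t)],"across",d@[-np.sin(t),np.cos(t)])
print(arm.sign_off())
E
```

```text
[[5.261e-01 1.750e-02 1.208e-01]
 [6.031e-01 3.150e-02 1.192e-01]
 [6.092e-01 1.620e-02 1.209e-01]
 [5.300e-01 4.000e-04 1.208e-01]] [0.5671 0.0164 0.1204] along -0.0005536373144104079 across -0.00018761643358592252
the job is handed in; nothing more can be done
None
```

The yellow-handled hatch is off its well and lying flat in the middle of the steel deck, and the job is handed in. I found the box and handles from the scene and side cameras. I gripped the yellow bar across its thickness, lifted it about 20 mm straight up and slid it 152 mm between the rails. I then lowered it until the force showed contact with the deck, let go and backed the arm away. It took about 11 s of the 35 s.

- **Position:** the last two-camera measurement put the yellow handle within 1 mm of the deck centre, both along and across the box.
- **Height:** the top of the bar measured 120.4 mm. That is about 1.6 mm below the expected 122 mm. The pictures taken before the lift read low by a similar 1.2 mm, so I put this down to calibration. The rise between the two was 11.6 mm, against the expected 12 mm.
- **Rest of the scene:** the fastener well is open, a strip of bare deck shows at both ends of the hatch, and the blue hatch looks unmoved in both views; I did not measure its position again. The gripper is clear of everything.

No check failed.

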